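# Span two bearing bushings with the alignment rod

## Robot

A 7-joint arm with a two-finger parallel gripper is mounted at the origin on the work surface. World frame = base frame: x ahead of the robot, y to its left, z up, the work surface at z = 0. Lengths are in m, angles in rad, forces in N, time in s.
With the tool pointing down it reaches from about 0.425 to 1.025 m from the base axis. Payload 9.4 kg.
Tool frame: the origin (TCP) lies midway between the tips of the shut fingers; the grasp point (between the pads) lies 19 mm behind it; y points along the fingers, x is the direction in which the jaws open and shut, and the axes are right-handed (so a half turn about y gives the same grasp; the last joint's range is limited). The gripper opens to 93 mm and grips with 3 to 60 N. Pads are 15 mm wide; open, the fingers measure 128 mm over their backs; the gripper's body (75 mm by 188 mm) begins 65 mm behind the grasp point.
Start: joints at [-1.267, 0.599, -0.003, 1.599, 0.002, 0.943, -0.08], TCP at [0.269, 0.673, 0.219] pointing down, gripper open.
Joint ranges: [-2.57, 2.57], [-0.35, 1.97], [-1.29, 1.29], [0.11, 2.56], [-1.05, 4.19], [0.11, 1.86], [-2.63, 2.63]. Speed limits (rad/s): [2.22, 2.22, 3.01, 3.01, 3.14, 3.14, 3.14].

## Interface

Orientations are given as a unit quaternion [w, x, y, z].
In Python, from rig import arm, viewer, workorder, nets gives the robot as it stands.
- The arm moves only by the shell command python3 -m pendant 'ROWS' [FORCE]. ROWS is JSON, a list of rows, each an object with "translation": the shift along the tool's x, y, z as a fraction of full scale, a list of three; "twist": the turn, a rotation vector about the tool's x, y, z as a fraction of full scale, a list of three; "grip": the opening, from 0 (shut) to 1 (fully open). A call has 1 to 8 rows; each row shifts and turns the commanded pose from where the row before left it, along the tool's axes as they then stand; what a row does not reach is not made up. Full scale, the value 1, is 0.04 m for a shift and 6 degrees for a turn. A row lasts 1/12 s, in which the tool goes at most 41.7 mm and 7.16 degrees, less where a joint would pass 70% of its speed; a pose out of reach is approached as far as the arm can. A call with a number of a shift or a turn outside -1 to 1 is refused whole. A call with a gripper value outside its range is refused whole. The fingers move at their own pace and stop on an object; FORCE is the grip in N (left out, the last holds). Time passes only in rows, so rows that do not move let the fingers close. It gives the time, the measured TCP pose, the force and the opening at its end, in the units of the state.
- arm.state(): the state, without advancing time (a new reading comes with each control period).
- viewer.get_image(name): name is "side" or "top" or "wrist"; returns (picture, depth): 420x560x3 uint8, blue, green, red; 420x560 float32, m along the optical axis (not along the pixel's ray), 0 where there is no reading.
- viewer.camera_info(name): a dict with "K" (3x3 intrinsics, pixels), "extrinsics" (4x4, takes a point from camera to world coordinates). Camera axes: x right, y down, z forward; pixel columns grow to the right and rows downward; lengths in m; the calibration is good to about 2 mm. A picture is of the moment at which its call begins: read the wrist's pose just before it. camera_info takes no time and is no camera call; for the wrist camera it gives the pose at the moment of the call.
- workorder.sign_off(): hands the job in, once; it reports no verdict.
Trained networks look in the newest picture that a camera, given by its name, has taken for a name from the list of things; names that differ only in an ending like _2 or _b are one class to them, and where a whole thing is asked for, a point or a joint stands for the part that bears it (a point fixed in the world has none). Each returns a list of dicts, best first, with "score" (0 to 1); they miss things now and then, are a little off and sometimes report something else, mostly with a low value. They report only what shows in the picture. A call takes as long as a camera call. They do not tell look-alikes from the thing itself.
- nets.recognise(query, camera): "location" ([x, y, z] in m, in the coordinates of the camera as it stood for that picture, good to about 4 mm: the middle of the surface that is visible of it).
- nets.masks_of(query, camera): "region" (420x560 bool, what is visible of it).
- nets.landmark_of(query, camera): "location" ([x, y, z] in m, in the coordinates of the camera as it stood for that picture, good to about 4 mm: a listed point, or the origin of a listed thing).
The state is a dict: "clock": time; "qpos": joint angles; "joint_velocities": joint speeds; "effort": joint torques, N m; "ee_pos": TCP position; "tcp_rot": TCP orientation; "contact_force": force on the tool from outside, world axes, zero at the start; "ft_torque": the same for the moment, N m; "gripper_width": opening from 0.0 (shut) to 1.0 (fully open).
Only numpy, scipy, OpenCV 4.12 (cv2) and the standard library are available. Lean on these libraries where they do the work, as an engineer would, in place of code of your own. Each camera call takes 0.05 s, during which the arm holds its last target.

## Task

Lift the blue-handled alignment rod out of its rest and feed it gently, tip first, through the brass bushing of the bearing fixture and then on through the black bushing behind it, until the tip stands out at least 15 mm beyond the black one. Finish while still gripping the blue handle, holding the rod still so that it spans both bushings without being forced against them: do not let go. Leave the orange rod and everything else on the bench where it is.

Things in the scene. Friction and masses are not known exactly. Their poses are not given: they have to be found in the camera images.
- rod: Blue-handled rod in a black rest, 200 mm long: flat-sided handle x -25..25, y +-9, z +-15 mm, straight 10 mm diameter shaft x 25..175, last 12 mm tapering to 4 mm. Origin at the handle's centre on the shaft axis (60 mm above the table at the start); x along the shaft to the tip, z up. 0.14 to 0.26 kg, balance 10 to 20 mm ahead of the origin. Grasp the handle's sides from above.
- rod_tip (a point): The end of the blue rod's shaft, on its axis, 175 mm from the handle's centre; axes as the rod's.
- rod_shoulder (a point): Front face of the blue handle, on the shaft axis, 25 mm from the handle's centre; axes as the rod's.
- rest: Fixed black rest of the blue rod: base 175 x 50 x 8 mm, a post 36 x 12 mm, 45 mm high, under the handle (narrower than it), and a U notch under the shaft 110 mm ahead, cheek tops at 67 mm (lift the rod straight up 20 mm to clear it). Origin on the table under the handle's centre, x along the rod. May change places with the orange rod's rest.
- spare_rod: Orange-handled rod in a black rest, 200 mm long: flat-sided handle x -25..25, y +-9, z +-15 mm, straight 16 mm diameter shaft x 25..175, last 12 mm tapering to 6.4 mm. Origin at the handle's centre on the shaft axis (60 mm above the table at the start); x along the shaft to the tip, z up. A bystander, too thick for the bushings.
- fixture: Fixed bearing fixture: aluminium base 170 (x 0..170) x 80 x 10 mm with a rail, at its entry end the near block with the brass bushing (brass head, a small steel plate round the mouth; 20 mm thick along x, 44 wide, top 132 mm above the table). Origin on the table under the brass mouth; x along the common axis of both bushings, the way the rod goes in (level); z up.
- near_mouth (a point): Centre of the brass bushing's mouth, on the near block's entry face, 110 mm above the table; x points into the bore along the axis of both bushings. Bore 13 mm in diameter, 20 mm deep, right through, square-edged.
- far_block: Far bearing block, grey foot, black head with the black bushing (a small grey plate round its mouth), fixed on the rail in line with the first, 20 mm thick along x, 44 wide, top 132 mm above the table. Its mouth is 75 to 100 mm beyond the brass mouth, different each time. Origin on the table under its mouth, axes as the fixture's.
- far_mouth (a point): Centre of the black bushing's mouth, on the far block's face towards the near block, 110 mm above the table; x along the bore as at the brass mouth. Bore 13 mm in diameter, 20 mm deep, right through. With the handle against the brass bushing the tip stands 30 to 55 mm beyond this block's far face.
- meter: Bystander, loose: yellow hand-held meter, 150 x 78 x 34 mm, lying flat near the back left; origin under its centre.
- tape: Bystander, loose: blue roll of tape lying flat, 96 mm across, 24 mm high, at the back; origin under its centre.
- pen_pot: Bystander, loose: black pot of pens, 80 mm across, 100 mm high plus pens, on the right; origin under its centre.
- screwdriver: Bystander, loose: red-handled screwdriver lying on the left; origin on the table under it.
- mouse: Bystander, loose: white computer mouse, 100 x 58 x 20 mm, at the back; origin under its centre.
Not all that is in view belongs to the job. Leave any pink look-alike of the rod alone. What is shaped like the rest but red is not meant.

How it is judged:
On the way, in this order (a step that is already met when the one before it is completed fails the run):
1. the blue rod is held in the fingers, lifted clear of its rest (contact force between the fingers and rod above 2 N and height (world z) of rod above 0.075 m and contact force between rod and rest below 0.1 N), for 0.1 s.
2. the tip has come through the brass bushing (x of rod_tip in the frame of near_mouth above 0.022 m and y of rod_tip in the frame of near_mouth between -0.006 and 0.006 m and z of rod_tip in the frame of near_mouth between -0.006 and 0.006 m), for 0.1 s.
At the end, for the whole second after the job is handed in: Blue rod through the brass, then the black bushing: tip 10 mm or more beyond the black block's far face, within 8 mm of the axis, aligned to 0.06 rad, at rest (under 0.02 m/s), gripped by the fingers (over 2 N), pressing each bearing block with under 15 N (contact force between the fingers and rod above 2 N and x of rod_tip in the frame of far_mouth above 0.03 m and y of rod_tip in the frame of far_mouth between -0.008 and 0.008 m and z of rod_tip in the frame of far_mouth between -0.008 and 0.008 m and x of rod_shoulder in the frame of near_mouth below 0.003 m and y of rod_shoulder in the frame of near_mouth between -0.008 and 0.008 m and z of rod_shoulder in the frame of near_mouth between -0.008 and 0.008 m and angle between the x axis of rod and the x axis of near_mouth, either way round below 0.06 rad and contact force between rod and fixture below 15 N and contact force between rod and far_block below 15 N and linear speed of rod below 0.02 m/s and contact force between rod and rest below 0.1 N); the arm keeps its last pose, push and grip.
It fails at once if the rod is forced hard against the bearing fixture (over 45 N) (contact force between rod and fixture above 45 N or contact force between rod and far_block above 45 N).
It fails at once if the orange rod is moved by more than 20 mm (distance of spare_rod from where it was at the start of the episode above 0.02 m).
It fails at once if a bystander is moved by more than 30 mm (distance of any of meter, tape, pen_pot, screwdriver, mouse from where it was at the start of the episode above 0.03 m).
It also fails if it takes over 46 s, if anything falls off the work surface, if the arm or the gripper's body presses on something with over 40 N, if the wrist force passes 120 N, or if a joint passes its speed limit or range.

## Working session

There is one attempt and no reset: what is moved stays moved. The work goes in short steps, Python scripts to look and compute and a shell command to move; the robot and the scene stay as the last step left them, time stands still between calls to the robot, and variables do not carry over. Pictures are saved under pics/ and viewed, and the job is handed in when it is done.

```bash
ls; mkdir -p pics
cat > h.py <<'E'
import numpy as np, cv2
from rig import arm, viewer, workorder, nets
from scipy.spatial.transform import Rotation as R
def shot(n,f):
    im,d=viewer.get_image(n); cv2.imwrite('pics/'+f+'.png',im); np.save('pics/'+f+'.npy',d); return im,d
def W(n,p,E=None):
    E=np.array(viewer.camera_info(n)["extrinsics"]) if E is None else E
    return (E@np.append(p,1))[:3]
E
python3 - <<'E'
from h import *
print(arm.state())
for n in ["side","top","wrist"]:
    shot(n,n+'0')
    i=viewer.camera_info(n);print(n,np.round(i["K"],1).tolist(),np.round(i["extrinsics"],3).tolist())
for n in ["top","side"]:
    for q in ["rod","rod_tip","rod_shoulder","rest","spare_rod","fixture","near_mouth","far_mouth","far_block"]:
        print(n,q,[(round(r["score"],2),np.round(W(n,r["location"]),4).tolist()) for r in nets.landmark_of(q,n)][:3])
print(arm.state()["clock"])
E
```

```text
pics
{'clock': 0.0, 'qpos': array([-1.26672298,  0.60012975, -0.00254022,  1.60010905,  0.00182164,
        0.94293017, -0.0797903 ]), 'joint_velocities': array([-0.00045009,  0.00100177, -0.00052337, -0.00052081,  0.00064318,
       -0.00228747, -0.00086014]), 'effort': array([-2.09531532e-05, -7.65044045e+01,  1.49702456e+00, -2.52352309e+01,
       -5.24850644e-02,  1.70775916e-02,  1.78051528e-04]), 'ee_pos': array([0.26928045, 0.67260971, 0.21776413]), 'tcp_rot': array([-0.58521097,  0.58592732,  0.39594295, -0.39679525]), 'contact_force': array([-0.70258923, -0.12281037, -0.1905313 ]), 'ft_torque': array([ 0.00722676,  0.00315146, -0.00192442]), 'gripper_width': 0.9966518635402147}
side [[497.6, 0.0, 278.0], [0.0, 497.6, 214.6], [0.0, 0.0, 1.0]] [[0.97, -0.1, 0.221, 0.144], [-0.241, -0.49, 0.838, -1.455], [0.024, -0.866, -0.5, 0.916], [0.0, 0.0, 0.0, 1.0]]
top [[491.9, 0.0, 281.7], [0.0, 491.9, 203.3], [0.0, 0.0, 1.0]] [[0.017, -0.995, 0.102, 0.351], [-1.0, -0.018, -0.013, -0.075], [0.015, -0.102, -0.995, 1.52], [0.0, 0.0, 0.0, 1.0]]
wrist [[298.6, 0.0, 282.4], [0.0, 298.6, 208
[... 840 characters left out ...]
023])]
side rod [(0.92, [0.2516, -0.5972, 0.0151]), (0.69, [0.3581, -0.2692, 0.0163]), (0.68, [0.5374, 0.1021, 0.0025])]
side rod_tip [(0.74, [0.6409, -0.0384, 0.0591]), (0.68, [0.2644, -0.4183, 0.0165]), (0.65, [0.6457, -0.2105, -0.0012])]
side rod_shoulder [(0.9, [0.2739, -0.5936, 0.0167]), (0.75, [0.3498, -0.2886, 0.0175]), (0.51, [0.6443, -0.1872, 0.0629])]
side rest [(0.97, [0.2895, 0.1112, 0.0002]), (0.82, [0.6458, -0.2117, -0.0027]), (0.79, [0.771, -0.3879, -0.0013])]
side spare_rod []
side fixture [(0.73, [0.5364, 0.1004, 0.0015])]
side near_mouth [(0.6, [0.5329, 0.1002, 0.1121])]
side far_mouth [(0.78, [0.5248, 0.1792, 0.1133])]
side far_block [(0.67, [0.5241, 0.1799, 0.0034])]
1.05
```

View pics/top0.png

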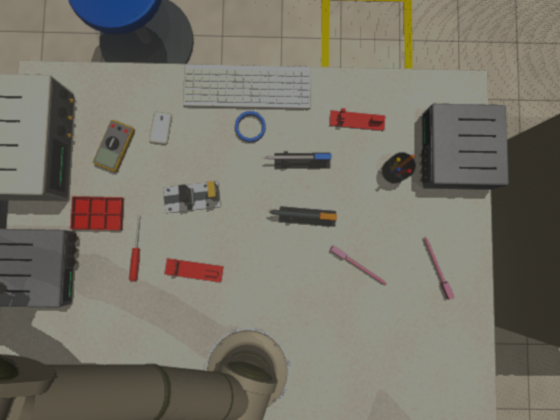

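View pics/side0.png

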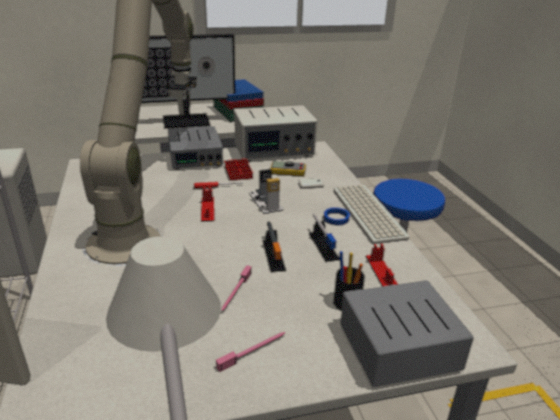

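View pics/wrist0.png

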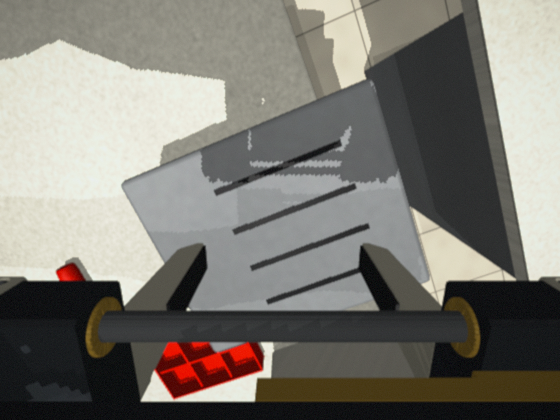

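```bash
cat >> h.py <<'E'
def Rt(q=None):
    q=arm.state()["tcp_rot"] if q is None else q
    return R.from_quat([q[1],q[2],q[3],q[0]])
def plan(p,yaw):
    """tool y down, tool z horizontal along camera side sign; returns tool-frame shift (fraction) & twist fraction from measured pose. yaw: heading of camera side"""
    s=arm.state(); r=Rt(s["tcp_rot"]); m=r.as_matrix()
    z=np.array([np.cos(yaw),np.sin(yaw),0])*SG; y=np.array([0,0,-1.]); x=np.cross(y,z)
    t=R.from_matrix(np.column_stack([x,y,z]))
    d=m.T@(np.array(p)-s["ee_pos"])
    rv=(r.inv()*t).as_rotvec(degrees=True)
    print("clock",s["clock"],"pos",np.round(s["ee_pos"],4),"F",np.round(s["contact_force"],1),"w",round(s["gripper_width"],3))
    print("shift frac (current tool axes)",np.round(d/0.04,3),"twist frac",np.round(rv/6,3))
    print("after-turn shift frac", np.round(t.as_matrix().T@(np.array(p)-s["ee_pos"])/0.04,3))
SG=1
E
python3 - <<'E'
from h import *
m=Rt().as_matrix();print(np.round(m,3))
E=np.array(viewer.camera_info("wrist")["extrinsics"])
print(np.round(m.T@E[:3,:3],4)); print(m.T@(E[:3,3]-arm.state()["ee_pos"]))
E
```

```text
[[ 0.372  0.    -0.928]
 [ 0.928  0.     0.372]
 [ 0.    -1.    -0.   ]]
[[ 1.000e+00 -2.000e-04  5.000e-04]
 [-5.000e-04 -2.888e-01  9.574e-01]
 [-0.000e+00 -9.574e-01 -2.888e-01]]
[ 1.51602627e-04 -1.66906106e-01  7.89579406e-02]
```

Run:
```python
from h import *
plan([0.538,0.07,0.22],np.radians(98))
```

```text
clock 1.05 pos [0.2695 0.6731 0.2186] F [ 0.2  0.1 -0.1] w 0.996
shift frac (current tool axes) [-11.502  -0.034 -11.836] twist frac [0.0000e+00 1.0031e+01 1.0000e-03]
after-turn shift frac [  4.55   -0.034 -15.864]
```

```bash
python3 -m pendant '[{"translation":[-0.4,0,-0.4],"twist":[0,0,0],"grip":1},{"translation":[-0.7,0,-0.7],"twist":[0,0,0],"grip":1},{"translation":[-0.7,0,-0.7],"twist":[0,0,0],"grip":1},{"translation":[-0.7,0,-0.7],"twist":[0,0,0],"grip":1},{"translation":[-0.7,0,-0.7],"twist":[0,0,0],"grip":1},{"translation":[-0.7,0,-0.7],"twist":[0,0,0],"grip":1},{"translation":[-0.7,0,-0.7],"twist":[0,0,0],"grip":1},{"translation":[-0.7,0,-0.7],"twist":[0,0,0],"grip":1}]'
python3 -m pendant '[{"translation":[-0.7,0,-0.7],"twist":[0,0,0],"grip":1},{"translation":[-0.7,0,-0.7],"twist":[0,0,0],"grip":1},{"translation":[-0.7,0,-0.7],"twist":[0,0,0],"grip":1},{"translation":[-0.7,0,-0.7],"twist":[0,0,0],"grip":1},{"translation":[-0.7,0,-0.7],"twist":[0,0,0],"grip":1},{"translation":[-0.7,0,-0.7],"twist":[0,0,0],"grip":1},{"translation":[-0.7,0,-0.7],"twist":[0,0,0],"grip":1},{"translation":[-0.7,0,-0.7],"twist":[0,0,0],"grip":1}]'
python3 -m pendant '[{"translation":[-0.3,0,-0.6],"twist":[0,0.5,0],"grip":1},{"translation":[0,0,0],"twist":[0,1,0],"grip":1},{"translation":[0,0,0],"twist":[0,1,0],"grip":1},{"translation":[0,0,0],"twist":[0,1,0],"grip":1},{"translation":[0,0,0],"twist":[0,1,0],"grip":1},{"translation":[0,0,0],"twist":[0,1,0],"grip":1},{"translation":[0,0,0],"twist":[0,1,0],"grip":1},{"translation":[0,0,0],"twist":[0,1,0],"grip":1}]'
python3 - <<'E'
from h import *
plan([0.538,0.07,0.18],np.radians(98))
E
```

```text
clock: 1.72
ee_pos: [0.388, 0.3957, 0.2189]
tcp_rot: [0.586, -0.586, -0.397, 0.396]
contact_force: [1.5, 0.8, -0.3]
gripper_width: 0.999
clock: 2.38
ee_pos: [0.5128, 0.1044, 0.219]
tcp_rot: [-0.585, 0.586, 0.397, -0.396]
contact_force: [0.9, 0.0, 0.4]
gripper_width: 0.993
clock: 3.05
ee_pos: [0.5301, 0.0862, 0.2188]
tcp_rot: [0.693, -0.693, -0.14, 0.14]
contact_force: [-0.1, 0.7, -0.6]
gripper_width: 0.997
clock 3.05 pos [0.5301 0.0862 0.2188] F [-0.1  0.7 -0.6] w 0.997
shift frac (current tool axes) [ 0.023  0.97  -0.451] twist frac [-1.000e-03  2.481e+00  4.000e-03]
after-turn shift frac [ 0.139  0.97  -0.429]
```

```bash
python3 -m pendant '[{"translation":[0,0.3,-0.2],"twist":[0,1,0],"grip":1},{"translation":[0,0.3,-0.2],"twist":[0,1,0],"grip":1},{"translation":[0.1,0.3,0],"twist":[0,0.48,0],"grip":1},{"translation":[0,0,0],"twist":[0,0,0],"grip":1},{"translation":[0,0,0],"twist":[0,0,0],"grip":1}]'
python3 - <<'E'
from h import *
plan([0.538,0.07,0.18],np.radians(98))
E=np.array(viewer.camera_info("wrist")["extrinsics"])
np.save('pics/w1_E.npy',E); shot("wrist","w1")
for q in ["near_mouth","far_mouth","fixture","far_block"]:
    print(q,[(round(r["score"],2),np.round(W("wrist",r["location"],E),4).tolist()) for r in nets.landmark_of(q,"wrist")][:3])
E
```

```text
clock: 3.47
ee_pos: [0.5392, 0.0721, 0.1824]
tcp_rot: [-0.705, 0.705, 0.052, -0.052]
contact_force: [-0.3, -0.1, -0.4]
gripper_width: 1.002
clock 3.4667 pos [0.5392 0.0721 0.1824] F [-0.3 -0.1 -0.4] w 1.002
shift frac (current tool axes) [-0.039  0.061 -0.048] twist frac [ 0.002  0.07  -0.01 ]
after-turn shift frac [-0.038  0.061 -0.048]
near_mouth [(0.69, [0.5353, 0.0969, 0.1109]), (0.22, [0.5308, 0.0992, 0.0019])]
far_mouth [(0.83, [0.5256, 0.1821, 0.1122])]
fixture [(0.94, [0.5329, 0.1018, 0.003])]
far_block [(0.81, [0.5199, 0.1787, -0.0023])]
```

View pics/w1.png

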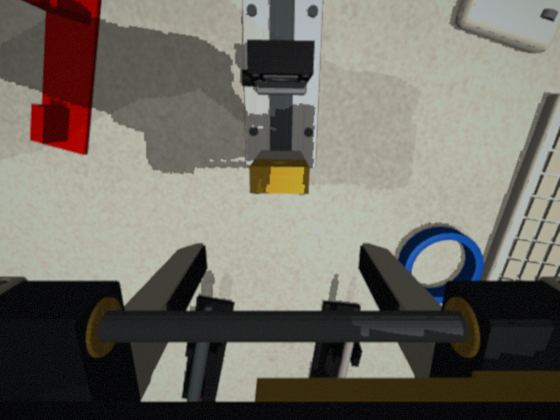

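```bash
cat >> h.py <<'E'
def cloud(n,d,E):
    K=np.array(viewer.camera_info(n)["K"]); v,u=np.indices(d.shape)
    P=np.stack([(u-K[0,2])/K[0,0]*d,(v-K[1,2])/K[1,1]*d,d],-1)
    X=P@E[:3,:3].T+E[:3,3]; X[d<=0]=np.nan; return X
E
python3 - <<'E'
from h import *
d=np.load('pics/w1.npy');E=np.load('pics/w1_E.npy');X=cloud("wrist",d,E)
im=cv2.imread('pics/w1.png')
print("table z",np.nanmedian(X[200:240,20:120,2]), np.nanmedian(X[100:150,440:540,2]))
for (r0,r1,c0,c1) in [(165,192,252,307),(45,75,250,312),(140,155,248,262)]:
    print(np.nanmedian(X[r0:r1,c0:c1].reshape(-1,3),axis=0))
# top-face edges per row
a=np.radians(98);ax=np.array([np.cos(a),np.sin(a)]);la=np.array([-ax[1],ax[0]])
for nm,(zl,zh),(r0,r1),(c0,c1) in [("top",(.122,.142),(30,200),(225,335)),("base",(.004,.016),(0,200),(225,335))]:
    for r in range(r0,r1,5):
        m=[c for c in range(c0,c1) if zl<X[r,c,2]<zh]
        if m:
            A,B=X[r,m[0]],X[r,m[-1]]
            print(nm,r,m[0],m[-1],"s",round(A[:2]@ax,4),"lat L/R",round(A[:2]@la,4),round(B[:2]@la,4),"mid",round((A+B)[:2]@la/2,4),np.round((A[2],B[2]),3))
E
```

```text
table z 0.0004897738184772016 0.0010633421870465676
[0.53258425 0.10982934 0.13275325]
[0.52226625 0.18817095 0.13276653]
[0.50262373 0.1170488  0.01071947]
top 40 247 314 s 0.1249 lat L/R -0.5217 -0.5649 mid -0.5433 [0.133 0.133]
top 45 247 314 s 0.122 lat L/R -0.5216 -0.5652 mid -0.5434 [0.133 0.132]
top 50 247 314 s 0.1194 lat L/R -0.5213 -0.5651 mid -0.5432 [0.132 0.134]
top 55 247 313 s 0.1161 lat L/R -0.5215 -0.5647 mid -0.5431 [0.133 0.132]
top 60 247 313 s 0.113 lat L/R -0.5214 -0.5647 mid -0.5431 [0.134 0.133]
top 65 247 313 s 0.1105 lat L/R -0.5211 -0.5649 mid -0.543 [0.131 0.133]
top 70 247 313 s 0.1073 lat L/R -0.521 -0.5651 mid -0.5431 [0.132 0.132]
top 75 250 311 s 0.1055 lat L/R -0.522 -0.5644 mid -0.5432 [0.122 0.125]
top 165 250 308 s 0.0434 lat L/R -0.5212 -0.5643 mid -0.5428 [0.129 0.125]
top 170 249 309 s 0.0405 lat L/R -0.5208 -0.5645 mid -0.5427 [0.133 0.134]
top 175 249 309 s 0.0367 lat L/R -0.5207 -0.5646 mid -0.5427 [0.133 0.133]
top 180 250 308 s 0.033 lat L/R -0.5214 -0.5639 mid -0.5426 [0.133 0.135]
top 185 250 308 s 0.0291 lat L/R -0.5212 -0.5641 mid -0.5
[... 1926 characters left out ...]
27 mid -0.5435 [0.011 0.009]
base 125 245 317 s 0.0696 lat L/R -0.504 -0.5829 mid -0.5434 [0.01  0.009]
base 130 245 316 s 0.0643 lat L/R -0.5039 -0.5819 mid -0.5429 [0.01 0.01]
base 135 245 316 s 0.059 lat L/R -0.5037 -0.5821 mid -0.5429 [0.011 0.01 ]
base 140 245 316 s 0.0536 lat L/R -0.5036 -0.5823 mid -0.543 [0.011 0.01 ]
base 145 245 316 s 0.048 lat L/R -0.5032 -0.5825 mid -0.5429 [0.009 0.01 ]
base 150 245 315 s 0.0424 lat L/R -0.503 -0.5816 mid -0.5423 [0.008 0.01 ]
base 155 245 315 s 0.037 lat L/R -0.503 -0.5818 mid -0.5424 [0.01 0.01]
base 160 246 315 s 0.0316 lat L/R -0.5042 -0.5822 mid -0.5432 [0.011 0.009]
base 165 246 315 s 0.0255 lat L/R -0.5036 -0.5824 mid -0.543 [0.008 0.009]
```

Run:
```python
from h import *
plan([0.646,-0.212,0.15],np.radians(92))
```

```text
clock 3.7167 pos [0.5396 0.0722 0.1833] F [-0.2  0.7 -0.2] w 1.0
shift frac (current tool axes) [ 1.596  0.832 -7.416] twist frac [-0.004  1.061  0.01 ]
after-turn shift frac [ 2.41   0.833 -7.192]
```

```bash
python3 -m pendant '[{"translation":[0.2,0,-0.9],"twist":[0,0,0],"grip":1},{"translation":[0.2,0,-0.93],"twist":[0,0,0],"grip":1},{"translation":[0.2,0,-0.93],"twist":[0,0,0],"grip":1},{"translation":[0.2,0,-0.93],"twist":[0,0,0],"grip":1},{"translation":[0.2,0,-0.93],"twist":[0,0,0],"grip":1},{"translation":[0.2,0.2,-0.93],"twist":[0,0,0],"grip":1},{"translation":[0.2,0.3,-0.93],"twist":[0,0,0],"grip":1},{"translation":[0.2,0.3,-0.93],"twist":[0,1.0,0],"grip":1}]'
python3 -m pendant '[{"translation":[0,0,0],"twist":[0,0.06,0],"grip":1},{"translation":[0,0,0],"twist":[0,0,0],"grip":1},{"translation":[0,0,0],"twist":[0,0,0],"grip":1}]'
python3 - <<'E'
from h import *
E=np.array(viewer.camera_info("wrist")["extrinsics"])
plan([0.646,-0.212,0.15],np.radians(92))
np.save('pics/w2_E.npy',E); im,d=shot("wrist","w2")
for q in ["rod","rod_tip","rod_shoulder"]:
    print(q,[(round(r["score"],2),np.round(W("wrist",r["location"],E),4).tolist()) for r in nets.landmark_of(q,"wrist")][:3])
E
```

```text
clock: 4.38
ee_pos: [0.6463, -0.2142, 0.1513]
tcp_rot: [0.707, -0.707, -0.016, 0.014]
contact_force: [0.3, 0.0, -0.0]
gripper_width: 1.0
clock: 4.63
ee_pos: [0.6453, -0.2114, 0.1507]
tcp_rot: [0.707, -0.707, -0.012, 0.013]
contact_force: [0.4, 0.9, -0.9]
gripper_width: 1.0
clock 4.6333 pos [ 0.6453 -0.2114  0.1507] F [ 0.4  0.9 -0.9] w 1.0
shift frac (current tool axes) [ 0.016  0.017 -0.016] twist frac [-0.007  0.002 -0.003]
after-turn shift frac [ 0.016  0.017 -0.016]
rod [(0.91, [0.3623, -0.2701, 0.0149]), (0.8, [0.6452, -0.2145, 0.0621])]
rod_tip []
rod_shoulder [(0.6, [0.6425, -0.1843, 0.0595]), (0.6, [0.3516, -0.2864, 0.0119])]
```

View pics/w2.png

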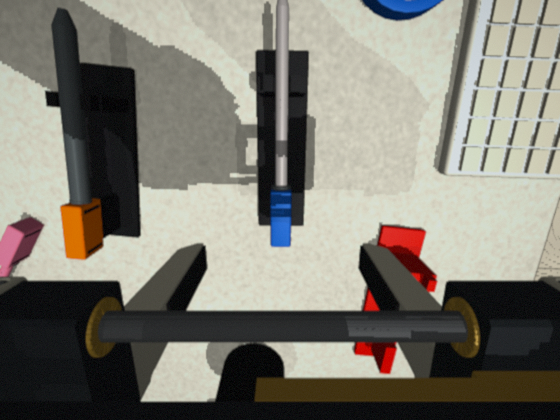

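Run:
```python
from h import *
d=np.load('pics/w2.npy');E=np.load('pics/w2_E.npy');X=cloud("wrist",d,E)
H=X[185:250,260:305].reshape(-1,3);m=(H[:,2]>.07)&(H[:,2]<.08);H=H[m];print("handle",H.min(0),H.max(0),np.median(H,0))
L=[]
for r in range(6,180,6):
    c=[c for c in range(265,300) if .05<X[r,c,2]<.072 and X[r,c,2]>X[r,265:300,2].max()-.004]
    if r<55 or r>105 : L.append((r,c[0],c[-1],*X[r,c].mean(0)))
L=np.array(L);print(np.round(L[::4],4));p=np.polyfit(L[:,4],L[:,3],1);print(p,"heading",90-np.degrees(np.arctan(p[0])),"x at y=-.212",np.polyval(p,-.212))
z=arm.state();print(z["ee_pos"],z["clock"])
```

```text
handle [ 0.63579863 -0.23917057  0.07028925] [ 0.65446724 -0.18903013  0.07805678] [ 0.64512082 -0.21208354  0.07565107]Traceback (most recent call last):
  File "<stdin>", line 7, in <module>
IndexError: list index out of range
```

Run:
```python
from h import *
d=np.load('pics/w2.npy');E=np.load('pics/w2_E.npy');X=cloud("wrist",d,E)
L=[]
for r in range(6,180,3):
    c=[c for c in range(268,298) if .055<X[r,c,2]<.07]
    if c and (r<45 or r>110) and len(c)>3: L.append((r,c[0],c[-1],*X[r,c].mean(0)))
L=np.array(L);print(np.round(L[::6],4));p=np.polyfit(L[:,4],L[:,3],1);print(p,"heading",90-np.degrees(np.arctan(p[0])),"x at y=-.214",np.polyval(p,-.214))
plan([np.polyval(p,-.214),-.214,.041],np.pi/2-np.arctan(p[0]))
```

```text
[[ 6.000e+00  2.760e+02  2.880e+02  6.410e-01 -5.200e-02  6.490e-02]
 [ 2.400e+01  2.760e+02  2.880e+02  6.414e-01 -6.350e-02  6.450e-02]
 [ 4.200e+01  2.760e+02  2.880e+02  6.418e-01 -7.560e-02  6.490e-02]
 [ 1.260e+02  2.760e+02  2.870e+02  6.436e-01 -1.368e-01  6.500e-02]
 [ 1.440e+02  2.760e+02  2.860e+02  6.436e-01 -1.512e-01  6.530e-02]
 [ 1.620e+02  2.760e+02  2.860e+02  6.441e-01 -1.662e-01  6.460e-02]]
[-0.02722534  0.63970401] heading 91.55951179797268 x at y=-.214 0.6455302317093493
clock 4.8333 pos [ 0.6458 -0.2104  0.1514] F [0.3 0.  0.9] w 1.002
shift frac (current tool axes) [-0.014  2.759 -0.092] twist frac [-0.005  0.09   0.009]
after-turn shift frac [-0.01   2.759 -0.091]
```

```bash
python3 -m pendant '[{"translation":[0,0.5,-0.08],"twist":[0,0.08,0],"grip":1},{"translation":[0,0.7,0],"twist":[0,0,0],"grip":1},{"translation":[0,0.7,0],"twist":[0,0,0],"grip":1},{"translation":[0,0.5,0],"twist":[0,0,0],"grip":1},{"translation":[0,0.35,0],"twist":[0,0,0],"grip":1},{"translation":[0,0,0],"twist":[0,0,0],"grip":1},{"translation":[0,0,0],"twist":[0,0,0],"grip":1}]' 40
python3 - <<'E'
from h import *
plan([.6455,-.214,.041],np.radians(91.56))
viewer.get_image("wrist")
plan([.6455,-.214,.041],np.radians(91.56))
E
```

```text
clock: 5.42
ee_pos: [0.6458, -0.2148, 0.0408]
tcp_rot: [0.707, -0.707, -0.009, 0.009]
contact_force: [-0.4, -0.1, 0.2]
gripper_width: 0.998
clock 5.4167 pos [ 0.6458 -0.2148  0.0408] F [-0.4 -0.1  0.2] w 0.998
shift frac (current tool axes) [-0.006 -0.004  0.021] twist frac [-0.002 -0.009 -0.004]
after-turn shift frac [-0.006 -0.004  0.021]
clock 5.4667 pos [ 0.6463 -0.2152  0.0417] F [ 0.6  0.2 -0.7] w 1.001
shift frac (current tool axes) [-0.019  0.016  0.031] twist frac [ 0.003 -0.011  0.01 ]
after-turn shift frac [-0.019  0.016  0.031]
```

```bash
python3 -m pendant '[{"translation":[0,0,0],"twist":[0,0,0],"grip":0},{"translation":[0,0,0],"twist":[0,0,0],"grip":0},{"translation":[0,0,0],"twist":[0,0,0],"grip":0},{"translation":[0,0,0],"twist":[0,0,0],"grip":0},{"translation":[0,0,0],"twist":[0,0,0],"grip":0},{"translation":[0,0,0],"twist":[0,0,0],"grip":0},{"translation":[0,0,0],"twist":[0,0,0],"grip":0},{"translation":[0,0,0],"twist":[0,0,0],"grip":0}]' 40
python3 -m pendant '[{"translation":[0,0,0],"twist":[0,0,0],"grip":0},{"translation":[0,0,0],"twist":[0,0,0],"grip":0},{"translation":[0,0,0],"twist":[0,0,0],"grip":0},{"translation":[0,0,0],"twist":[0,0,0],"grip":0}]' 40
```

```text
clock: 6.13
ee_pos: [0.6457, -0.2153, 0.0406]
tcp_rot: [-0.707, 0.707, 0.009, -0.009]
contact_force: [-0.9, -0.2, 0.1]
gripper_width: 0.477
clock: 6.47
ee_pos: [0.6454, -0.2153, 0.0406]
tcp_rot: [0.707, -0.707, -0.009, 0.009]
contact_force: [-1.7, -0.6, 1.8]
gripper_width: 0.193
```

```bash
cat >> h.py <<'E'
def avg(n=8):
    P=[];Q=[];F=[];T=[]
    for _ in range(n):
        viewer.get_image("wrist"); s=arm.state(); P.append(s["ee_pos"]);F.append(s["contact_force"]);T.append(s["ft_torque"])
        Q.append(Rt(s["tcp_rot"]).as_quat())
    r=R.from_quat(Q).mean(); m=r.as_matrix(); p=np.mean(P,0)
    print("clk",round(s["clock"],2),"pos",np.round(p,5),"sd",np.round(np.std(P,0),4),"F",np.round(np.mean(F,0),2),"T",np.round(np.mean(T,0),3),"w",round(s["gripper_width"],3),"heading",round(np.degrees(np.arctan2(m[1,2],m[0,2])),3),"z-slope",np.round(m[2,2],4),"xslope",np.round(m[2,0],4))
    return p,m
E
python3 -m pendant '[{"translation":[0,0,0],"twist":[0,0,0],"grip":0},{"translation":[0,0,0],"twist":[0,0,0],"grip":0}]' 50
python3 -c "
from h import *
avg(10)"
```

```text
clock: 6.63
ee_pos: [0.6454, -0.2153, 0.0406]
tcp_rot: [0.707, -0.707, -0.009, 0.009]
contact_force: [0.1, 0.8, 0.8]
gripper_width: 0.187
clk 7.13 pos [ 0.64554 -0.2153   0.04059] sd [0.0001 0.     0.    ] F [-1.5  -0.11  0.19] T [-0.13   0.36   0.017] w 0.192 heading 91.462 z-slope 0.0 xslope -0.0002
```

```bash
python3 -m pendant '[{"translation":[0,-0.15,0],"twist":[0,0,0],"grip":0},{"translation":[0,-0.25,0],"twist":[0,0,0],"grip":0},{"translation":[0,-0.3,0],"twist":[0,0,0],"grip":0},{"translation":[0,-0.35,0],"twist":[0,0,0],"grip":0},{"translation":[0,-0.2,0],"twist":[0,0,0],"grip":0},{"translation":[0,0,0],"twist":[0,0,0],"grip":0},{"translation":[0,0,0],"twist":[0,0,0],"grip":0}]' 50
python3 - <<'E'
from h import *
E=np.array(viewer.camera_info("wrist")["extrinsics"]);np.save('pics/w3_E.npy',E);shot("wrist","w3")
avg(4)
a=np.radians(97.6);ax=np.array([np.cos(a),np.sin(a)])
t=np.array([.5341,.0993])-ax*.200
plan([*t,.0906],a)
E
```

```text
clock: 7.72
ee_pos: [0.6462, -0.2153, 0.0918]
tcp_rot: [-0.707, 0.707, 0.01, -0.008]
contact_force: [-0.6, -0.3, -2.5]
gripper_width: 0.189
clk 7.97 pos [ 0.64538 -0.21506  0.09017] sd [0.0001 0.     0.0002] F [ 0.02  0.47 -1.8 ] T [-0.087  0.067 -0.003] w 0.195 heading 91.468 z-slope 0.0003 xslope -0.0007
clock 7.9667 pos [ 0.6453 -0.2151  0.09  ] F [-0.3  0.3 -1.9] w 0.195
shift frac (current tool axes) [-2.045 -0.012  2.958] twist frac [-0.003 -1.023 -0.009]
after-turn shift frac [-1.717 -0.015  3.16 ]
```

View pics/w3.png

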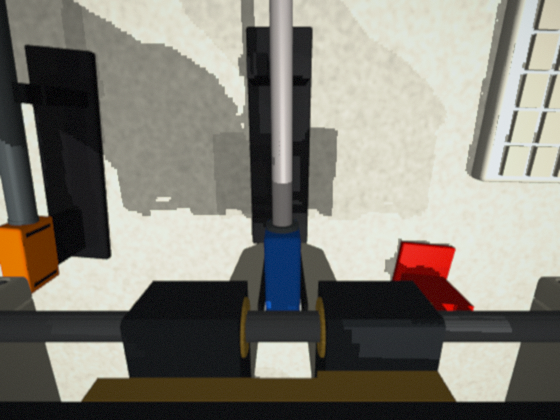

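```bash
cat >> h.py <<'E'
def shaft(f):
    d=np.load('pics/%s.npy'%f);E=np.load('pics/%s_E.npy'%f);m=None
    K=np.array(viewer.camera_info("wrist")["K"]); v,u=np.indices(d.shape)
    P=np.stack([(u-K[0,2])/K[0,0]*d,(v-K[1,2])/K[1,1]*d,d],-1)
    # hand frame (tool): from nominal mount
    C=np.array([[1,-.0002,.0005],[-.0005,-.2888,.9574],[0,-.9574,-.2888]]);t=np.array([.00015,-.1669,.0790])
    T=P@C.T+t; T[d<=0]=np.nan
    L=[]
    for r in range(4,175,3):
        row=T[r,255:310]; ok=(row[:,1]>-.035)&(row[:,1]<-.008)
        c=np.where(ok)[0]
        if len(c)>8: 
            q=row[c]; L.append(((q[0,0]+q[-1,0])/2, q[:,1].min(), np.mean(q[:,2]),q[-1,0]-q[0,0],np.median(np.sort(q[:,1])[:4])))
    L=np.array(L); a=np.polyfit(L[:,2],L[:,0],1);b=np.polyfit(L[:,2],L[:,4],1)
    print(len(L),"z range",L[:,2].min(),L[:,2].max(),"width",L[:,3].mean(),"lat slope/off(mm)",a*[1,1e3],"at tip(z=.175): %.2f mm"%(np.polyval(a,.175)*1e3),"height line (top surf, tool y)",b*[1,1e3], "tip %.2f"%(np.polyval(b,.175)*1e3))
E
python3 - <<'E'
from h import *
shaft('w3')
E
python3 -m pendant '[{"translation":[-0.3,0,0.1],"twist":[0,-0.2,0],"grip":0},{"translation":[-0.4,0,0.3],"twist":[0,-0.3,0],"grip":0},{"translation":[-0.4,0,0.5],"twist":[0,-0.3,0],"grip":0},{"translation":[-0.4,0,0.6],"twist":[0,-0.22,0],"grip":0},{"translation":[-0.3,0,0.5],"twist":[0,0,0],"grip":0},{"translation":[0,0,0.5],"twist":[0,0,0],"grip":0},{"translation":[0,0,0],"twist":[0,0,0],"grip":0},{"translation":[0,0,0],"twist":[0,0,0],"grip":0}]' 50
python3 - <<'E'
from h import *
E=np.array(viewer.camera_info("wrist")["extrinsics"]);np.save('pics/w4_E.npy',E);shot("wrist","w4");shot("side","side4")
shaft('w4')
avg(4)
a=np.radians(97.6);ax=np.array([np.cos(a),np.sin(a)])
t=np.array([.5341,.0993])-ax*.190
plan([*t,.0906],a)
E
```

```text
57 z range 0.05448341868637687 0.12449611590310034 width 0.00942967709056161 lat slope/off(mm) [-0.00292716 -0.13030164] at tip(z=.175): -0.64 mm height line (top surf, tool y) [ 1.51718359e-04 -2.55655028e+01] tip -25.54
clock: 8.63
ee_pos: [0.5639, -0.1203, 0.0905]
tcp_rot: [0.706, -0.705, -0.047, 0.048]
contact_force: [0.4, -0.8, -2.6]
gripper_width: 0.195
57 z range 0.05445786470079541 0.12452651352442197 width 0.009435994817010537 lat slope/off(mm) [-0.00274407 -0.11603715] at tip(z=.175): -0.60 mm height line (top surf, tool y) [ 7.40325068e-04 -2.57040848e+01] tip -25.57
clk 8.93 pos [ 0.56411 -0.12251  0.09053] sd [0.0001 0.0001 0.    ] F [-0.5  -0.31 -2.  ] T [-0.08   0.033 -0.03 ] w 0.191 heading 97.518 z-slope -0.0006 xslope 0.0001
clock 8.9333 pos [ 0.564  -0.1224  0.0905] F [-1.   0.1 -2.8] w 0.191
shift frac (current tool axes) [-0.009 -0.002  0.843] twist frac [ 0.004 -0.014  0.001]
after-turn shift frac [-0.008 -0.001  0.843]
```

View pics/w4.png

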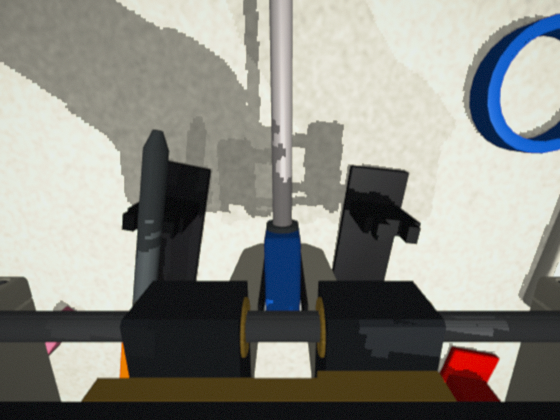

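View pics/side4.png

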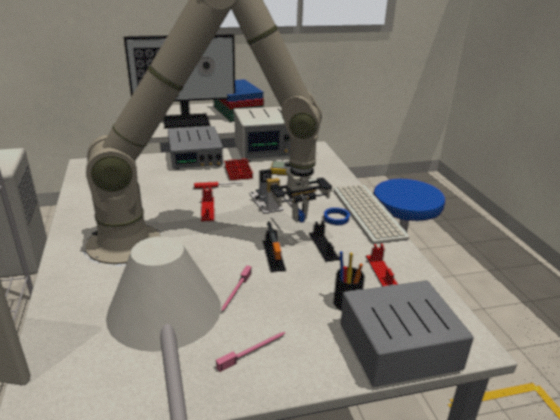

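Run:
```python
from h import *
# fixture line from w1 in world
d=np.load('pics/w1.npy');E=np.load('pics/w1_E.npy');X=cloud("wrist",d,E)
a=np.radians(98);ax=np.array([np.cos(a),np.sin(a)]);la=np.array([-ax[1],ax[0]])
def fitline(rows,zl,zh,minw):
    o=[]
    for r in rows:
        c=[c for c in range(225,335) if zl<X[r,c,2]<zh]
        A,B=X[r,c[0]],X[r,c[-1]]
        if (B-A)[:2]@la<-minw: o.append(((A+B)[:2]@ax/2,(A+B)[:2]@la/2))
    return np.array(o)
T=fitline(list(range(38,72))+list(range(168,191)),.122,.142,.040)
B=fitline([r for r in range(0,166) if r<66 or r>90],.004,.016,.070)
for L in (T,B): 
    p=np.polyfit(L[:,0],L[:,1],1);print("fix slope",p[0],"heading",98+np.degrees(np.arctan(p[0])),"lat@.024",np.polyval(p,.024),"lat@.105",np.polyval(p,.105))
m=[(L[:,0].mean(),L[:,1].mean()) for L in (T[T[:,0]<.06],T[T[:,0]>.06])];print(m)
d=np.load('pics/w4.npy');E=np.load('pics/w4_E.npy');Y=cloud("wrist",d,E)
o=[]
for r in range(4,175,3):
    c=[c for c in range(255,310) if .095<Y[r,c,2]<.13]
    if len(c)>8: o.append(((Y[r,c[0]]+Y[r,c[-1]])[:2]@ax/2,(Y[r,c[0]]+Y[r,c[-1]])[:2]@la/2,np.sort(Y[r,c,2])[-4:].mean()))
o=np.array(o);p=np.polyfit(o[:,0],o[:,1],1);z=np.polyfit(o[:,0],o[:,2],1)
s=arm.state()["ee_pos"][:2]@ax;print("tcp s",s,"tip s",s+.175)
print("rod heading",98+np.degrees(np.arctan(p[0])),"lat@handle",np.polyval(p,s),"lat@.024",np.polyval(p,.024),"lat@.105",np.polyval(p,.105))
print("ztop fit",z,"at handle",np.polyval(z,s),"tip",np.polyval(z,s+.175))
```

```text
Traceback (most recent call last):
IndexError: list index out of range
```

```bash
cat > fit.py <<'E'
from h import *
import sys
d=np.load('pics/w1.npy');E=np.load('pics/w1_E.npy');X=cloud("wrist",d,E)
a=np.radians(98);ax=np.array([np.cos(a),np.sin(a)]);la=np.array([-ax[1],ax[0]])
def fitline(rows,zl,zh,minw):
    o=[]
    for r in rows:
        c=[c for c in range(225,335) if zl<X[r,c,2]<zh]
        if len(c)<5: continue
        A,B=X[r,c[0]],X[r,c[-1]]
        if (B-A)[:2]@la<-minw: o.append(((A+B)[:2]@ax/2,(A+B)[:2]@la/2))
    return np.array(o)
T=fitline(list(range(38,72))+list(range(168,191)),.122,.142,.040)
B=fitline([r for r in range(0,166) if r<66 or r>90],.004,.016,.070)
for L in (T,B): 
    p=np.polyfit(L[:,0],L[:,1],1);print("fix slope",p[0],"heading",98+np.degrees(np.arctan(p[0])),"lat@.024",np.polyval(p,.024),"lat@.105",np.polyval(p,.105))
f=sys.argv[1]
d=np.load(f'pics/{f}.npy');E=np.load(f'pics/{f}_E.npy');Y=cloud("wrist",d,E)
o=[]
for r in range(4,175,3):
    c=[c for c in range(255,310) if .095<Y[r,c,2]<.122]
    if len(c)>8: o.append(((Y[r,c[0]]+Y[r,c[-1]])[:2]@ax/2,(Y[r,c[0]]+Y[r,c[-1]])[:2]@la/2,np.sort(Y[r,c,2])[-4:].mean()))
o=np.array(o);p=np.polyfit(o[:,0],o[:,1],1);z=np.polyfit(o[:,0],o[:,2],1)
s=arm.state()["ee_pos"][:2]@ax;print("tcp s",s,"tip s",s+.175)
print("rod heading",98+np.degrees(np.arctan(p[0])),"lat@handle",np.polyval(p,s),"lat@.024",np.polyval(p,.024),"lat@.105",np.polyval(p,.105))
print("ztop slope",z[0],"at handle",np.polyval(z,s),"tip",np.polyval(z,s+.175))
E
python3 fit.py w4
```

```text
fix slope -0.005375982709649079 heading 97.69198184734266 lat@.024 -0.5426381961166726 lat@.105 -0.5430736507161542
fix slope -0.006069314362674267 heading 97.65225817231153 lat@.024 -0.5427427965214964 lat@.105 -0.543234410984873
tcp s -0.19971756307275185 tip s -0.024717563072751858
rod heading 97.8580776941399 lat@handle -0.542778002133262 lat@.024 -0.5433321542474085 lat@.105 -0.5435327925908151
ztop slope 0.0016019147781365839 at handle 0.11605939114426828 tip 0.11633972623044218
```

Run:
```python
from h import *
C=np.array([[1,-.0002,.0005],[-.0005,-.2888,.9574],[0,-.9574,-.2888]]);t=np.array([.00015,-.1669,.0790])
def tcp(E):
    Rm=E[:3,:3]@C.T; return E[:3,3]-Rm@t, np.degrees(np.arctan2(Rm[1,2],Rm[0,2])), Rm[2,2],Rm[2,0]
for f in ['w1','w2','w3','w4']:print(f,tcp(np.load(f'pics/{f}_E.npy')))
for i in range(3):
    print(tcp(np.array(viewer.camera_info("wrist")["extrinsics"])),arm.state()["ee_pos"]); viewer.get_image("wrist")
```

```text
w1 (array([0.54032997, 0.07322705, 0.18236587]), np.float64(98.42228902896362), np.float64(0.0006661543772991638), np.float64(-0.0005590686698099131))
w2 (array([ 0.64660973, -0.21026783,  0.15061243]), np.float64(92.0121810061833), np.float64(0.001763440564902482), np.float64(0.0001398611522245869))
w3 (array([ 0.64747434, -0.21412105,  0.09171952]), np.float64(91.47254145545118), np.float64(0.0006443038028336333), np.float64(0.0023137487399488544))
w4 (array([ 0.56500037, -0.11919464,  0.09041462]), np.float64(97.70066784114836), np.float64(0.0013200409439751242), np.float64(0.0002632452481042548))
(array([ 0.56509372, -0.12130041,  0.0904758 ]), np.float64(97.51288421249275), np.float64(0.0005042361571380062), np.float64(0.0005021541374987494)) [ 0.56401593 -0.12241303  0.09054265]
(array([ 0.56503757, -0.12114884,  0.09048422]), np.float64(97.52115807144504), np.float64(0.0006178692600121749), np.float64(0.00046755673558851295)) [ 0.56394725 -0.12227379  0.09054643]
(array([ 0.56499908, -0.12099169,  0.09049884]), np.float64(97.53145401333376), np.float64(0.0007109541677606186), np.float64(0.0004540427479403398)) [ 0.56390145 -0.12209091  0.09055138]
```

```bash
python3 - <<'E'
from h import *
avg(6)
E=np.array(viewer.camera_info("wrist")["extrinsics"]);np.save('pics/w5_E.npy',E);shot("wrist","w5")
avg(3)
E
python3 fit.py w5
```

```text
clk 9.38 pos [ 0.56387 -0.12163  0.09062] sd [0.     0.0001 0.    ] F [ 0.16 -0.   -1.65] T [-0.094  0.043 -0.005] w 0.187 heading 97.57 z-slope -0.0 xslope 0.0
clk 9.58 pos [ 0.56385 -0.12143  0.09065] sd [0. 0. 0.] F [ 0.55  0.11 -1.67] T [-0.073  0.039  0.003] w 0.191 heading 97.587 z-slope -0.0 xslope 0.0
fix slope -0.005375982709649079 heading 97.69198184734266 lat@.024 -0.5426381961166726 lat@.105 -0.5430736507161542
fix slope -0.006069314362674267 heading 97.65225817231153 lat@.024 -0.5427427965214964 lat@.105 -0.543234410984873
tcp s -0.19869210534536294 tip s -0.02369210534536295
rod heading 97.74561082787034 lat@handle -0.5425859499137495 lat@.024 -0.5435746934661111 lat@.105 -0.543934330048724
ztop slope 0.0017321142126878123 at handle 0.11622059373819787 tip 0.11652371372541824
```

```bash
python3 -m pendant '[{"translation":[-0.03,0,0.1],"twist":[0,0.013,0],"grip":0},{"translation":[0,0,0.2],"twist":[0,0,0],"grip":0},{"translation":[0,0,0.2],"twist":[0,0,0],"grip":0},{"translation":[0,0,0.2],"twist":[0,0,0],"grip":0},{"translation":[0,0,0.1],"twist":[0,0,0],"grip":0},{"translation":[0,0,0],"twist":[0,0,0],"grip":0},{"translation":[0,0,0],"twist":[0,0,0],"grip":0},{"translation":[0,0,0],"twist":[0,0,0],"grip":0}]' 50
python3 - <<'E'
from h import *
avg(8)
E=np.array(viewer.camera_info("wrist")["extrinsics"]);np.save('pics/w6_E.npy',E);shot("wrist","w6");shot("top","top6");im,_=shot("side","side6")
cv2.imwrite('pics/side6c.png',cv2.resize(im[140:260,200:400],None,fx=4,fy=4,interpolation=cv2.INTER_CUBIC))
im=cv2.imread('pics/top6.png');cv2.imwrite('pics/top6c.png',cv2.resize(im[130:260,140:340],None,fx=4,fy=4,interpolation=cv2.INTER_CUBIC))
E
python3 fit.py w6
```

```text
clock: 10.25
ee_pos: [0.5586, -0.0901, 0.0907]
tcp_rot: [-0.705, 0.706, 0.046, -0.046]
contact_force: [-0.9, -0.0, -2.3]
gripper_width: 0.189
clk 10.65 pos [ 0.55851 -0.09025  0.09066] sd [0.     0.0001 0.    ] F [-0.16 -0.3  -2.4 ] T [-0.111  0.061 -0.018] w 0.189 heading 97.479 z-slope -0.0002 xslope 0.0001
fix slope -0.005375982709649079 heading 97.69198184734266 lat@.024 -0.5426381961166726 lat@.105 -0.5430736507161542
fix slope -0.006069314362674267 heading 97.65225817231153 lat@.024 -0.5427427965214964 lat@.105 -0.543234410984873
tcp s -0.16678701043416289 tip s 0.008212989565837103
rod heading 97.64630585652144 lat@handle -0.54160872754966 lat@.024 -0.542786495022182 lat@.105 -0.5432865246890717
ztop slope 0.00010246080177206876 at handle 0.11635511779585078 tip 0.11637304843616089
```

View pics/side6c.png

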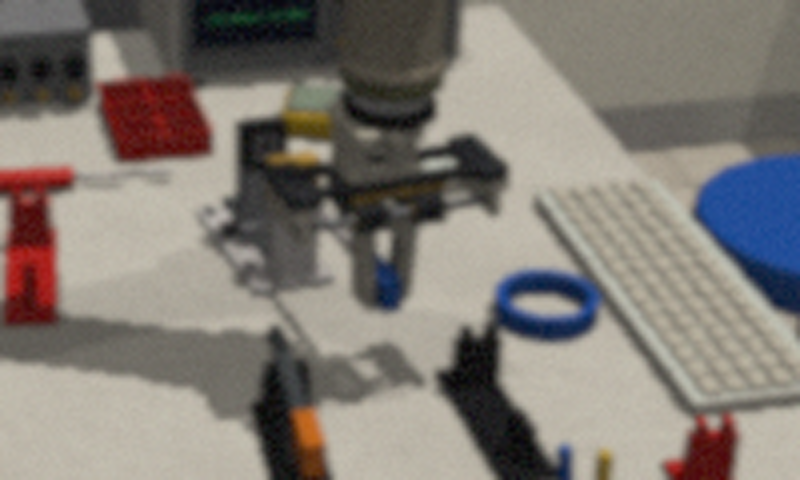

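View pics/top6c.png

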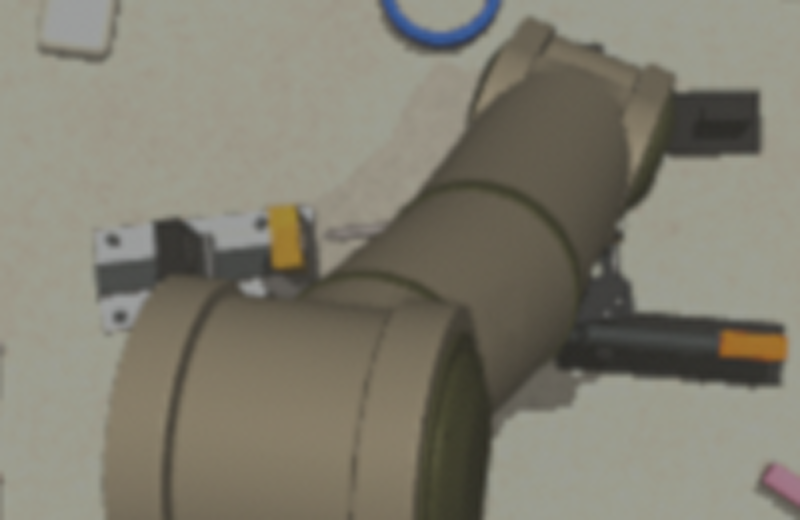

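```bash
python3 -m pendant '[{"translation":[0,0,0.1],"twist":[0,0,0],"grip":0},{"translation":[0,0,0.1],"twist":[0,0,0],"grip":0},{"translation":[0,0,0.1],"twist":[0,0,0],"grip":0},{"translation":[0,0,0.1],"twist":[0,0,0],"grip":0},{"translation":[0,0,0.1],"twist":[0,0,0],"grip":0},{"translation":[0,0,0.1],"twist":[0,0,0],"grip":0},{"translation":[0,0,0],"twist":[0,0,0],"grip":0}]' 50
python3 -c "
from h import *
avg(3)"
```

```text
clock: 11.38
ee_pos: [0.5552, -0.0648, 0.0906]
tcp_rot: [0.706, -0.705, -0.047, 0.047]
contact_force: [-0.1, 0.3, -2.1]
gripper_width: 0.185
clk 11.53 pos [ 0.55536 -0.06582  0.09065] sd [0.     0.0003 0.    ] F [-0.35  0.15 -1.64] T [-0.073  0.053  0.019] w 0.187 heading 97.533 z-slope -0.0 xslope 0.0
```

No contact with the tip about 9 mm inside. Continuing to the point just before the far mouth, where I can compare shaft and near block in one picture.

```bash
python3 -m pendant '[{"translation":[0,0,0.1],"twist":[0,0,0],"grip":0},{"translation":[0,0,0.12],"twist":[0,0,0],"grip":0},{"translation":[0,0,0.12],"twist":[0,0,0],"grip":0},{"translation":[0,0,0.12],"twist":[0,0,0],"grip":0},{"translation":[0,0,0.12],"twist":[0,0,0],"grip":0},{"translation":[0,0,0.12],"twist":[0,0,0],"grip":0},{"translation":[0,0,0.1],"twist":[0,0,0],"grip":0},{"translation":[0,0,0],"twist":[0,0,0],"grip":0}]' 50
python3 -c "
from h import *
avg(3)"
python3 -m pendant '[{"translation":[0,0,0.1],"twist":[0,0,0],"grip":0},{"translation":[0,0,0.1],"twist":[0,0,0],"grip":0},{"translation":[0,0,0.1],"twist":[0,0,0],"grip":0},{"translation":[0,0,0.1],"twist":[0,0,0],"grip":0},{"translation":[0,0,0.1],"twist":[0,0,0],"grip":0},{"translation":[0,0,0],"twist":[0,0,0],"grip":0},{"translation":[0,0,0],"twist":[0,0,0],"grip":0}]' 50
python3 - <<'E'
from h import *
avg(6)
E=np.array(viewer.camera_info("wrist")["extrinsics"]);np.save('pics/w7_E.npy',E);shot("wrist","w7")
E
python3 fit.py w7
```

```text
clock: 12.2
ee_pos: [0.551, -0.0331, 0.0906]
tcp_rot: [0.706, -0.705, -0.047, 0.047]
contact_force: [0.2, -0.6, -2.3]
gripper_width: 0.194
clk 12.35 pos [ 0.55119 -0.03415  0.09065] sd [0.     0.0003 0.    ] F [-0.08 -0.54 -2.08] T [-0.108  0.034 -0.016] w 0.192 heading 97.532 z-slope -0.0001 xslope 0.0001
clock: 12.93
ee_pos: [0.5485, -0.0142, 0.0906]
tcp_rot: [-0.706, 0.706, 0.046, -0.047]
contact_force: [0.3, -1.5, -1.9]
gripper_width: 0.192
clk 13.23 pos [ 0.54858 -0.01472  0.09066] sd [0.     0.0001 0.    ] F [-0.17 -0.04 -2.1 ] T [-0.092  0.065 -0.001] w 0.188 heading 97.497 z-slope -0.0002 xslope 0.0001
fix slope -0.005375982709649079 heading 97.69198184734266 lat@.024 -0.5426381961166726 lat@.105 -0.5430736507161542
fix slope -0.006069314362674267 heading 97.65225817231153 lat@.024 -0.5427427965214964 lat@.105 -0.543234410984873
tcp s -0.09099013177570946 tip s 0.08400986822429053
rod heading 97.60270120700913 lat@handle -0.5422282200693541 lat@.024 -0.5430255942073757 lat@.105 -0.5435872711459301
ztop slope 0.01025437063904375 at handle 0.11551350062849475 tip 0.1173080154903274
```

View pics/w7.png

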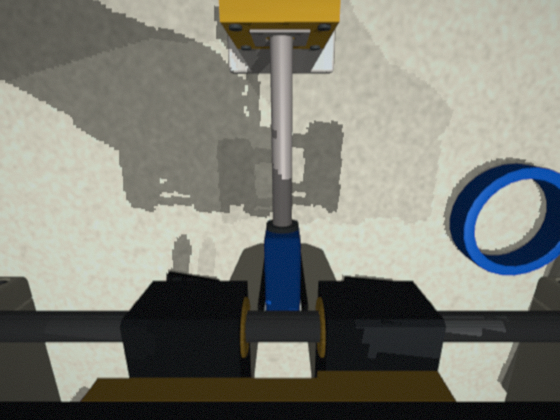

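Run:
```python
from h import *
d=np.load('pics/w7.npy');E=np.load('pics/w7_E.npy');Y=cloud("wrist",d,E)
m=Rt().as_matrix();p=arm.state()["ee_pos"]
T=(Y-p)@m
for r in range(2,30,4):
    c=[c for c in range(190,370) if .125<Y[r,c,2]<.14]
    if c: print(r,c[0],c[-1],"mid",round((T[r,c[0],0]+T[r,c[-1],0])/2*1e3,2),"w",round((T[r,c[-1],0]-T[r,c[0],0])*1e3,2),"z",round(T[r,c,2].mean(),4),"h",round(Y[r,c,2].mean(),4))
for r in range(40,180,15):
    c=[c for c in range(255,310) if .095<Y[r,c,2]<.122]
    print("rod",r,c[0],c[-1],round((T[r,c[0],0]+T[r,c[-1],0])/2*1e3,2),"z",round(T[r,c,2].mean(),4),"top",round(np.sort(Y[r,c,2])[-4:].mean(),4))
```

```text
2 219 340 mid 0.29 w 43.44 z 0.1203 h 0.1328
6 219 339 mid 0.04 w 43.34 z 0.119 h 0.1329
10 219 339 mid 0.3 w 43.45 z 0.1178 h 0.1329
14 219 339 mid 0.21 w 43.89 z 0.1165 h 0.1327
18 220 339 mid 0.29 w 43.62 z 0.1152 h 0.133
22 220 338 mid 0.28 w 43.65 z 0.1143 h 0.1316
26 223 336 mid 0.36 w 43.55 z 0.1141 h 0.1274
rod 40 255 309 1.39 z 0.113 top 0.1162
rod 55 270 292 0.83 z 0.1063 top 0.1163
rod 70 270 292 0.82 z 0.1004 top 0.1165
rod 85 271 292 1.07 z 0.0943 top 0.1164
rod 100 271 291 0.8 z 0.088 top 0.1162
rod 115 271 291 0.76 z 0.0816 top 0.1164
rod 130 271 291 0.77 z 0.075 top 0.1163
rod 145 272 291 1.04 z 0.0682 top 0.1162
rod 160 272 291 1.02 z 0.0611 top 0.1164
rod 175 272 291 1.0 z 0.0539 top 0.1162
```

```bash
python3 -m pendant '[{"translation":[-0.013,0.007,0],"twist":[0,0,0],"grip":0},{"translation":[0,0,0.08],"twist":[0,0,0],"grip":0},{"translation":[0,0,0.1],"twist":[0,0,0],"grip":0},{"translation":[0,0,0.1],"twist":[0,0,0],"grip":0},{"translation":[0,0,0.1],"twist":[0,0,0],"grip":0},{"translation":[0,0,0.1],"twist":[0,0,0],"grip":0},{"translation":[0,0,0.1],"twist":[0,0,0],"grip":0},{"translation":[0,0,0],"twist":[0,0,0],"grip":0}]' 50
python3 -c "
from h import *
avg(3)"
```

```text
clock: 13.95
ee_pos: [0.5449, 0.0097, 0.0903]
tcp_rot: [0.706, -0.705, -0.047, 0.047]
contact_force: [-0.4, -0.0, -1.7]
gripper_width: 0.192
clk 14.1 pos [0.54499 0.00868 0.09036] sd [0.     0.0003 0.    ] F [-0.05 -0.45 -2.31] T [-0.089  0.059  0.021] w 0.187 heading 97.537 z-slope -0.0 xslope 0.0
```

Still free (tip just into the far bushing). Continuing.

```bash
python3 -m pendant '[{"translation":[0,0,0.08],"twist":[0,0,0],"grip":0},{"translation":[0,0,0.1],"twist":[0,0,0],"grip":0},{"translation":[0,0,0.1],"twist":[0,0,0],"grip":0},{"translation":[0,0,0.1],"twist":[0,0,0],"grip":0},{"translation":[0,0,0.1],"twist":[0,0,0],"grip":0},{"translation":[0,0,0],"twist":[0,0,0],"grip":0}]' 50
python3 -c "
from h import *
avg(3)"
python3 -m pendant '[{"translation":[0,0,0.08],"twist":[0,0,0],"grip":0},{"translation":[0,0,0.12],"twist":[0,0,0],"grip":0},{"translation":[0,0,0.12],"twist":[0,0,0],"grip":0},{"translation":[0,0,0.12],"twist":[0,0,0],"grip":0},{"translation":[0,0,0.12],"twist":[0,0,0],"grip":0},{"translation":[0,0,0.08],"twist":[0,0,0],"grip":0},{"translation":[0,0,0],"twist":[0,0,0],"grip":0},{"translation":[0,0,0],"twist":[0,0,0],"grip":0}]' 50
python3 - <<'E'
from h import *
avg(6)
E=np.array(viewer.camera_info("wrist")["extrinsics"]);np.save('pics/w8_E.npy',E);shot("wrist","w8");shot("top","top8");im,d=shot("side","side8")
cv2.imwrite('pics/side8c.png',cv2.resize(im[140:260,200:400],None,fx=4,fy=4,interpolation=cv2.INTER_CUBIC))
E
```

```text
clock: 14.6
ee_pos: [0.5424, 0.0286, 0.0903]
tcp_rot: [0.706, -0.705, -0.047, 0.047]
contact_force: [0.2, -0.1, -1.9]
gripper_width: 0.196
clk 14.75 pos [0.54249 0.02773 0.09035] sd [0.     0.0003 0.    ] F [-0.38 -0.45 -1.84] T [-0.082  0.037  0.018] w 0.192 heading 97.538 z-slope -0.0 xslope 0.0
clock: 15.42
ee_pos: [0.5391, 0.0531, 0.0904]
tcp_rot: [-0.706, 0.706, 0.047, -0.046]
contact_force: [1.5, 0.3, -2.2]
gripper_width: 0.189
clk 15.72 pos [0.5392  0.05256 0.09038] sd [0.     0.0001 0.    ] F [ 0.18 -0.11 -1.79] T [-0.087  0.035 -0.001] w 0.189 heading 97.489 z-slope -0.0002 xslope 0.0001
```

View pics/w8.png

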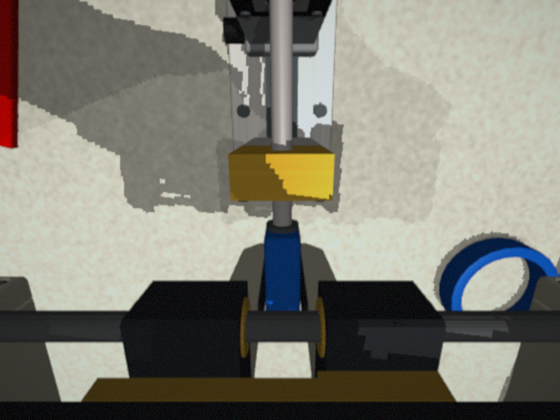

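View pics/side8c.png

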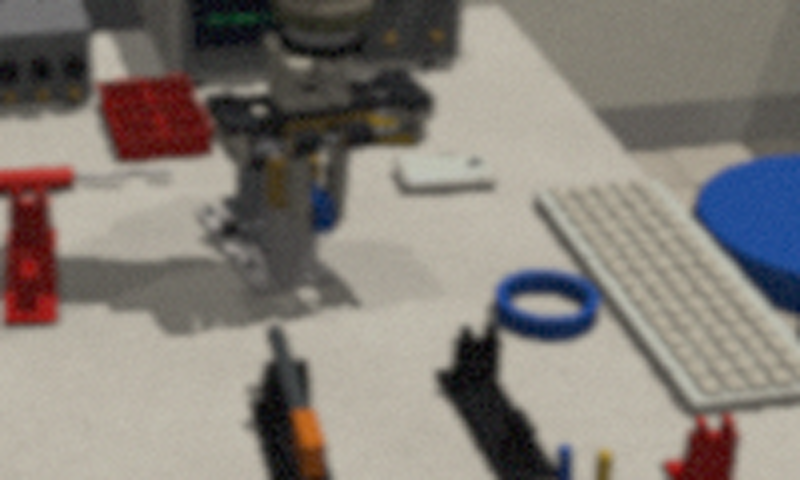

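View pics/top8.png

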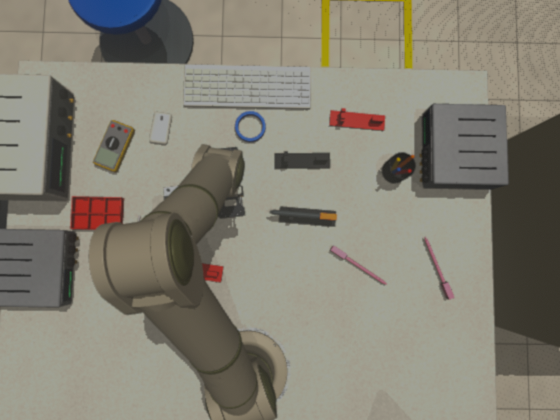

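Run:
```python
from h import *
d=np.load('pics/w8.npy');E=np.load('pics/w8_E.npy');Y=cloud("wrist",d,E)
m=Rt().as_matrix();p=arm.state()["ee_pos"];T=(Y-p)@m
for c in (250,265,281,300):
    print(c,[(r,round(T[r,c,2]*1e3),round(Y[r,c,2]*1e3)) for r in range(0,70,5)])
for r in range(155,200,8):
    c=[c for c in range(190,370) if .125<Y[r,c,2]<.14]
    if c: print(r,c[0],c[-1],"mid",round((T[r,c[0],0]+T[r,c[-1],0])/2*1e3,2),"z",round(T[r,c,2].mean(),4),"h",round(Y[r,c,2].mean(),4))
for r in list(range(2,145,14))+[208,212,216]:
    c=[c for c in range(262,300) if .095<Y[r,c,2]<.122]
    if c: print("rod",r,c[0],c[-1],round((T[r,c[0],0]+T[r,c[-1],0])/2*1e3,2),"z",round(T[r,c,2].mean(),4),"top",round(np.sort(Y[r,c,2])[-4:].mean(),4))
```

```text
250 [(0, 129, 109), (5, 128, 104), (10, 129, 97), (15, 127, 94), (20, 128, 83), (25, 128, 74), (30, 128, 64), (35, 129, 53), (40, 128, 43), (45, 127, 33), (50, 125, 32), (55, 123, 22), (60, 122, 10), (65, 119, 9)]
265 [(0, 128, 111), (5, 128, 105), (10, 128, 100), (15, 129, 89), (20, 129, 81), (25, 128, 75), (30, 129, 64), (35, 128, 54), (40, 128, 42), (45, 127, 33), (50, 125, 32), (55, 123, 21), (60, 120, 20), (65, 117, 18)]
281 [(0, 127, 115), (5, 124, 117), (10, 123, 116), (15, 121, 115), (20, 119, 116), (25, 117, 115), (30, 116, 114), (35, 114, 116), (40, 112, 115), (45, 110, 114), (50, 108, 115), (55, 106, 115), (60, 104, 117), (65, 102, 115)]
300 [(0, 127, 113), (5, 128, 105), (10, 128, 99), (15, 128, 90), (20, 128, 83), (25, 128, 74), (30, 128, 64), (35, 129, 53), (40, 128, 42), (45, 128, 32), (50, 124, 32), (55, 123, 22), (60, 122, 11), (65, 119, 12)]
155 228 334 mid 0.74 z 0.0654 h 0.1328
163 229 333 mid 0.77 z 0.0621 h 0.1327
171 229 333 mid 0.8 z 0.0588 h 0.1329
179 229 332 mid 0.68 z 0.0554 h 0.1329
187 230 332 mid 0.86 z 0.052 h 0.1329
195 230 332 mid 0.68 z 0.0484 h 0.1328
rod 2 262 298 0.38 z 0.1267 top 0.1162
rod 16 269 292 0.61 z 0.1209 top 0.1163
rod 30 270 292 0.86 z 0.1157 top 0.1163
rod 44 270 292 0.83 z 0.1104 top 0.1165
rod 58 270 292 0.84 z 0.105 top 0.1162
rod 72 270 292 0.78 z 0.0995 top 0.1158
rod 86 271 292 1.07 z 0.0938 top 0.1156
rod 100 271 291 0.78 z 0.0879 top 0.1158
rod 114 271 291 0.78 z 0.0819 top 0.1161
rod 128 271 291 0.76 z 0.0757 top 0.1163
rod 142 272 291 1.0 z 0.0694 top 0.1162
rod 208 273 291 1.22 z 0.0372 top 0.1161
rod 212 273 291 1.22 z 0.0352 top 0.116
rod 216 273 291 1.22 z 0.0331 top 0.116
```

```bash
python3 -c "
from h import *
s=arm.state();print(s['clock'],s['contact_force'],s['gripper_width'],s['joint_velocities'].round(4))
print(workorder.sign_off())"
```

```text
15.8667 [ 0.03774363 -0.39864409 -2.2765362 ] 0.19073603024838276 [ 0.0003 -0.0002  0.0016  0.0018 -0.0008  0.0002  0.0012]
the job is handed in; nothing more can be done
None
```

I lifted the blue rod out of its rest and fed it through the brass bushing, then the black one. I handed the job in at 15.9 s with the handle still gripped at the 50 N setting. `sign_off()` gave no verdict, so the result is judged only by my own checks.

**Last checks:**
- **Depth:** the black mouth is 81 mm behind the brass one. The tip stands about 27 mm beyond the black block's far face, and the handle is about 22 mm short of the brass mouth. The tip was hidden from the cameras, so both figures rest on the stated rod length and where I gripped the handle.
- **Alignment:** the shaft lies within about 0.3 mm of the brass block's centre line, and it is parallel to the bushing axis to about 0.1°.
- **Forces:** the tool reading stayed at the rod's own weight, about 2 N, throughout the insertion, so there was no sign of contact with either bushing. The arm was at rest.
- **Bystanders:** the orange rod and the loose items in view looked unmoved in the last top picture. The screwdriver was hidden behind the arm there, so I did not check it.

**Disagreement:** the wrist camera's calibration was about 1 mm off from the arm's own pose reading in x and y. I used the camera only to compare the rod with the fixture, so this cancels out. It showed the rod about 0.5 mm to one side partway in, and I corrected that before the black bushing.

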